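# Arm the guarded power switch

### The job

Switch on the box with the red guard, using only the outside of the fingers: lift the red guard back from under its front lip (past upright it stays open), flip the toggle beneath it all the way towards the hinge, then let the guard drop shut again over the switched-on toggle. Pick nothing up, do not shove or lift the box, and leave the yellow-guarded switch and the loose things around as they are.

Things in the scene. Friction and masses are not known exactly. Their poses are not given: they have to be found in the camera images.
- red_box: Grey switch box with a red flip-up guard (the one to switch on). 130 mm long (x), 110 mm wide (y), deck 40 mm high; loose on rubber feet, 1.3 to 2 kg. Origin: centre of the underside; +x points from front to hinge side, z up. Its x is within 0.45 rad of the robot's x. A dark hinge bracket, 66 mm wide, stands at x = 37 to 53 mm, top at z = 88 mm.
- red_guard (a joint): Angle of the red guard: 0 = shut (level over the toggle), grows as its front edge rises, stops at 2.0. Falls shut below about 1.5 rad, stays open by its own weight beyond about 1.65 rad. Weighs 50 g, almost no friction: a few tenths of a newton at the front edge lift it.
- red_toggle (a joint): Angle of the toggle under the red guard: 0 = off, leaning 0.4 rad towards the front; 0.8 = on, leaning 0.4 rad towards the hinge. Stays where it is left; about 1.3 N at the tip moves it.
- red_hinge (a point): Middle of the red guard's hinge axis (along the box's y), at x = 35 mm, z = 95 mm of the box. The guard: a 3 mm plate, 62 mm wide, running 70 mm from the hinge to the front, then a 20 mm lip slanting 30 degrees upwards; 14 mm deep cheeks hang from both sides, 56 mm apart inside.
- red_lip (a point): Middle of the free upper edge of the red guard's lip. Shut: the plate is level, its lower face 53 mm above the deck, this edge at x = -52 mm, z = 105 mm of the box, the front below plate and lip open. Open against its stop: this edge is the top, about 75 mm above the hinge and 46 mm behind it.
- red_tip (a point): Centre of the 12 mm ball at the end of the toggle under the red guard; 34 mm from its pivot, which is at x = -10 mm, z = 44 mm of the box. Off: ball at x = -23 mm, z = 75 mm; on: x = +3 mm, z = 75 mm.
- yellow_box: Grey switch box with a yellow flip-up guard (the one to leave alone). 130 mm long (x), 110 mm wide (y), deck 40 mm high; loose on rubber feet, 1.3 to 2 kg. Origin: centre of the underside; +x points from front to hinge side, z up. Its x is within 0.45 rad of the robot's x. A dark hinge bracket, 66 mm wide, stands at x = 37 to 53 mm, top at z = 88 mm.
- yellow_guard (a joint): Angle of the yellow guard: 0 = shut (level over the toggle), grows as its front edge rises, stops at 2.0. Falls shut below about 1.5 rad, stays open by its own weight beyond about 1.65 rad. Weighs 50 g, almost no friction: a few tenths of a newton at the front edge lift it.
- yellow_toggle (a joint): Angle of the toggle under the yellow guard: 0 = off, leaning 0.4 rad towards the front; 0.8 = on, leaning 0.4 rad towards the hinge. Stays where it is left; about 1.3 N at the tip moves it.
- yellow_hinge (a point): Middle of the yellow guard's hinge axis (along the box's y), at x = 35 mm, z = 95 mm of the box. The guard: a 3 mm plate, 62 mm wide, running 70 mm from the hinge to the front, then a 20 mm lip slanting 30 degrees upwards; 14 mm deep cheeks hang from both sides, 56 mm apart inside.
- yellow_lip (a point): Middle of the free upper edge of the yellow guard's lip. Shut: the plate is level, its lower face 53 mm above the deck, this edge at x = -52 mm, z = 105 mm of the box, the front below plate and lip open. Open against its stop: this edge is the top, about 75 mm above the hinge and 46 mm behind it.
- yellow_tip (a point): Centre of the 12 mm ball at the end of the toggle under the yellow guard; 34 mm from its pivot, which is at x = -10 mm, z = 44 mm of the box. Off: ball at x = -23 mm, z = 75 mm; on: x = +3 mm, z = 75 mm.
- tin: Round wax tin, red with a grey lid, 67 mm across, 37 mm high, loose; a bystander. Origin: centre of its underside.
- sanding_block: Pale wooden sanding block with rounded edges, 72 x 84 x 34 mm, loose; a bystander. Origin: centre of its underside.
- reed_plate: Brass reed plate, 53 x 158 x 4 mm, loose; a bystander. Origin: centre of its underside.

How it is judged:
By the outcome, as a careful person would: the job done as asked, in the order asked, and still so for the second after the job is handed in, with the robot touching nothing.
It also fails if it takes over 61 s, if anything falls off the work surface, if the arm or the gripper's body presses on something with over 40 N, if the wrist force passes 120 N, or if a joint passes its speed limit or range.

### The arm

A 7-joint arm with a two-finger parallel gripper is mounted at the origin on a cart in front of the work surface, level with it; the furniture and walls round the work are solid. World frame = base frame: x ahead of the robot, y to its left, z up, the work surface at z = 0. Lengths are in m, angles in rad, forces in N, time in s.
With the tool pointing down it reaches from about 0.425 to 0.875 m from the base axis. Payload 4.7 kg.
Tool frame: the origin (TCP) lies at the very end of the fingers, on their centre line; the grasp point (between the pads) lies ctrl.hold_point_z behind it (ctrl.hold_point_z is the distance from the TCP to the grasp point, in m); z points along the fingers, y is the direction in which the jaws open and shut (so a half turn about z gives the same grasp; the last joint's range is limited). The gripper opens to 87 mm and grips with 3 to 60 N. Pads are 19 mm wide; open, the fingers measure 117 mm over their backs; the gripper's body (75 mm by 190 mm) begins 51 mm behind the grasp point.
Start: joints at [1.353, 0.321, -0.07, 1.45, 0.023, 1.371, -0.057], TCP at [0.149, -0.633, 0.223] pointing down, gripper open.
Joint ranges: [-2.86, 2.86], [-0.3, 2.09], [-1.38, 1.24], [0.06, 2.45], [-1.56, 4.7], [0.09, 2.05], [-2.69, 2.69]. Speed limits (rad/s): [2.57, 2.57, 3.14, 3.14, 3.14, 3.14, 3.14].

### API

Orientations are given as a unit quaternion [x, y, z, w].
In Python, from workcell import sense, imaging, ctrl gives the robot as it stands.
- The arm moves only by the shell command python3 -m pendant 'ROWS'. ROWS is text: rows parted by semicolons, each of 5 numbers parted by spaces: the finger opening in m, from 0 to 0.087, then the shift along the world's x, y, z in m, then the turn about the world's z in rad. In form: gripper x y z twist; .... A call has exactly 8 rows; each row is the pose to reach, as a shift and turn from the pose commanded when the call began; what a row does not reach only later rows make up. A row lasts 1/8 s, in which the tool goes at most 62.5 mm and 10.7 degrees, less where a joint would pass 70% of its speed; a pose out of reach is approached as far as the arm can. A call with a gripper value outside its range is refused whole. The fingers move at their own pace and stop on an object; the grip force is fixed at half the most. Time passes only in rows, so rows that repeat a pose let the fingers close, or fill a call up. It gives the time, the measured TCP pose, the force and the opening at its end, in the units of the state.
- sense(): the state, without advancing time (a new reading comes with each control period).
- imaging.capture(name): name is "scene" or "top" or "wrist"; returns a dict with "pixels" (384x512x3 uint8, blue, green, red), "fx", "fy", "cx", "cy" (pixels), "cam_to_world" (4x4, takes a point from camera to world coordinates). Camera axes: x right, y up, looking along -z (the intrinsics and any distortion apply to the point x, -y, -z); pixel columns grow to the right and rows downward; lengths in m; the calibration is good to about 2 mm. A picture is of the moment at which its call begins. There is no depth.
- ctrl.sign_off(): hands the job in, once; it reports no verdict.
The state is a dict: "time_s": time; "joint_positions": joint angles; "joint_vel": joint speeds; "effort": joint torques, N m; "tcp_pos": TCP position; "orientation": TCP orientation; "wrist_force": force on the tool from outside, world axes, zero at the start; "moment": the same for the moment, N m; "gripper_width": finger opening in m.
Only numpy, scipy, OpenCV 4.12 (cv2) and the standard library are available. Lean on these libraries where they do the work, as an engineer would, in place of code of your own. Each camera call takes 0.05 s, during which the arm holds its last target.

## Working session

There is one attempt and no reset: what is moved stays moved. The work goes in short steps, Python scripts to look and compute and a shell command to move; the robot and the scene stay as the last step left them, time stands still between calls to the robot, and variables do not carry over. Pictures are saved under pics/ and viewed, and the job is handed in when it is done.

```bash
mkdir -p pics; python3 - <<'E'
from workcell import sense, imaging, ctrl
import cv2
print(sense()); print(ctrl.hold_point_z)
for n in ["scene","top","wrist"]:
    c=imaging.capture(n); cv2.imwrite(f"pics/{n}0.png",c["pixels"]); print(n,c["fx"],c["fy"],c["cx"],c["cy"],c["cam_to_world"],[k for k in c])
E
```

```text
{'time_s': 0.0, 'joint_positions': array([ 1.35307683,  0.32181959, -0.07007039,  1.45166885,  0.02262322,
        1.37076722, -0.05689457]), 'joint_vel': array([ 1.17180220e-05, -2.25045353e-04,  5.65657333e-04, -8.01415695e-04,
       -1.78996806e-04, -6.42187498e-05,  5.15636751e-04]), 'effort': array([-3.20541330e-04, -4.91287959e+01, -4.04500030e-01, -3.12523377e+01,
       -6.39862963e-02,  4.37174260e-02,  1.90245300e-04]), 'tcp_pos': array([ 0.14914756, -0.63210206,  0.22146669]), 'orientation': array([ 9.93287991e-01,  1.15663683e-01, -1.69750868e-04, -9.22707009e-04]), 'wrist_force': array([-0.75465104,  0.99631955, -0.44956679]), 'moment': array([-0.02160046,  0.03387458,  0.0288828 ]), 'gripper_width': 0.08681853798152073}
0.0187
scene 436.01491663172317 436.01491663172317 257.54070940017306 190.4082185109425 [[-0.62336171  0.48612162 -0.61245894 -0.12783589]
 [-0.78163546 -0.40901912  0.47090272  0.49084015]
 [-0.02159142  0.77226234  0.63493675  0.75233853]
 [ 0.          0.          0.          1.        ]] ['pixels', 'fx', 'fy', 'cx', 'cy', 'cam_to_world']
top 369.4140067286709 369.4140067286709 261.596200975994 187.33248635709106 [[-0.02001725  0.99720067 -0.07204252  0.42634299]
 [-0.99913724 -0.02257452 -0.0348593  -0.02683445]
 [-0.03638804  0.07128257  0.99679221  0.95194786]
 [ 0.          0.          0.          1.        ]] ['pixels', 'fx', 'fy', 'cx', 'cy', 'cam_to_world']
wrist 284.97147453923645 284.97147453923645 255.28210492586143 191.29876964477492 [[ 0.22946711  0.93799479  0.25982804  0.21996037]
 [-0.97331493  0.22160602  0.05957199 -0.61514419]
 [-0.00170124 -0.26656433  0.96381563  0.38395301]
 [ 0.          0.          0.          1.        ]] ['pixels', 'fx', 'fy', 'cx', 'cy', 'cam_to_world']
```

View pics/top0.png

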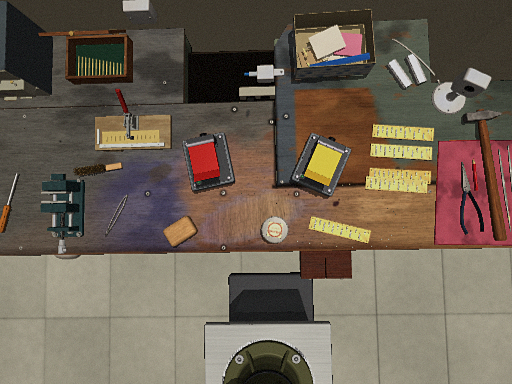

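View pics/scene0.png

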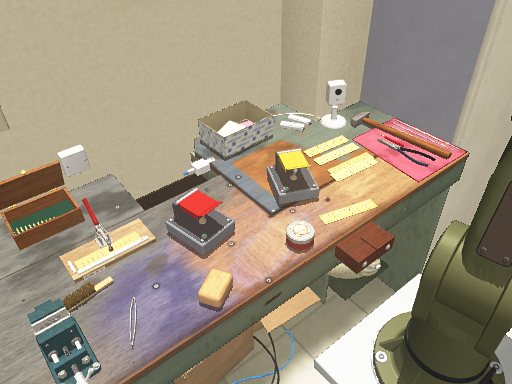

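```bash
cat > h.py <<'E'
import numpy as np,cv2
from workcell import sense, imaging, ctrl
def ray(c,u,v):
    d=np.array([(u-c["cx"])/c["fx"],-(v-c["cy"])/c["fy"],-1.0]);T=c["cam_to_world"]
    return T[:3,3],T[:3,:3]@d
def onz(c,u,v,z):
    o,d=ray(c,u,v);return o+d*(z-o[2])/d[2]
def proj(c,p):
    T=c["cam_to_world"];q=T[:3,:3].T@(np.asarray(p)-T[:3,3]);return np.array([c["cx"]+c["fx"]*q[0]/-q[2],c["cy"]-c["fy"]*q[1]/-q[2]])
def tri(a,b):
    A=[];B=[]
    for o,d in (a,b):
        d=d/np.linalg.norm(d);P=np.eye(3)-np.outer(d,d);A.append(P);B.append(P@o)
    p=np.linalg.lstsq(np.vstack(A),np.hstack(B),rcond=None)[0]
    return p,[np.linalg.norm(P@(p-o)) for P,(o,d) in zip(A,(a,b))]
def crop(c,name,u0,v0,u1,v1,k):
    im=c["pixels"][v0:v1,u0:u1];cv2.imwrite(name,cv2.resize(im,None,fx=k,fy=k,interpolation=cv2.INTER_CUBIC))
E
python3 - <<'E'
from h import *
c=imaging.capture("top");crop(c,"pics/topc.png",170,120,250,200,7)
s=imaging.capture("scene");crop(s,"pics/sc.png",155,175,245,265,6)
for n,i in(("top",c),("scene",s)):
    p=i["pixels"].astype(int);m=((p[...,2]>120)&(p[...,1]<60)&(p[...,0]<60)).astype(np.uint8)
    cs,_=cv2.findContours(m,0,2)
    for k in cs:
        if cv2.contourArea(k)>200: print(n,cv2.contourArea(k),cv2.minAreaRect(k),cv2.approxPolyDP(k,3,True)[:,0].tolist())
E
```

```text
top 852.0 ((203.38778686523438, 161.30975341796875), (34.99135971069336, 26.610197067260742), 77.90524291992188) [[212, 142], [188, 147], [194, 181], [219, 175]]
```

View pics/topc.png

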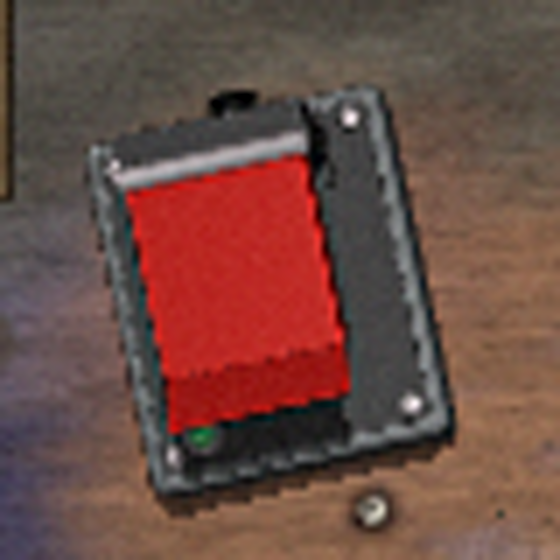

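View pics/sc.png

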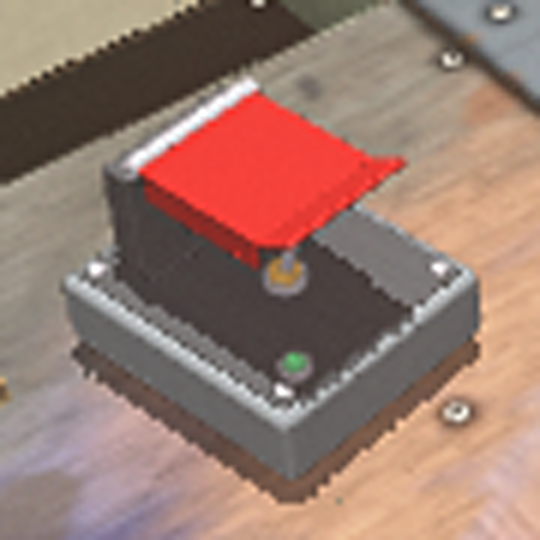

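```bash
python3 - <<'E'
from h import *
c=imaging.capture("top");s=imaging.capture("scene")
# top deck corners at z .04: (97,148),(380,90),(450,435),(165,490)
def P(i,u0,v0,k,u,v,z): return onz(i,u0+(u+.5)/k-.5,v0+(v+.5)/k-.5,z)
L=P(c,170,120,7,168,432,.105);R=P(c,170,120,7,351,393,.105);l=P(c,170,120,7,128,194,.0965);r=P(c,170,120,7,304,154,.0965)
deck=[P(c,170,120,7,u,v,.04) for u,v in((93,147),(380,88),(452,435),(165,492))]
print(L,R,l,r);print("deck",np.round(deck,4),np.mean(deck,0))
lip=(L+R)/2;hg=(l+r)/2
d=L-R;print("yaw lip",np.arctan2(-d[0],d[1]),np.linalg.norm(d));d=l-r;print("yaw h",np.arctan2(-d[0],d[1]),np.linalg.norm(d));d=hg-lip;print("axis",np.arctan2(d[1],d[0]),np.linalg.norm(d[:2]))
d=deck[0]+deck[1]-deck[2]-deck[3];print("deck yaw",np.arctan2(d[1],d[0]),np.linalg.norm(d)/2)
ds=[P(s,155,175,6,u,v,.04) for u,v in((68,280),(292,418),(478,285))];print("scene deck",np.round(ds,4))
d=ds[0]-ds[1];print(np.arctan2(d[1],d[0]),np.linalg.norm(d)); print((ds[0]+ds[2])/2)
ls=[P(s,155,175,6,u,v,.105) for u,v in((268,247),(406,160))];print("scene lip",ls)
for n,p in(("L",L),("R",R)):
  pass
E
```

```text
[0.50517873 0.16027328 0.105     ] [0.51670884 0.09923432 0.105     ] [0.5867858  0.17517815 0.0965    ] [0.59879744 0.11542371 0.0965    ]
deck [[0.6148 0.2011 0.04  ]
 [0.6334 0.0971 0.04  ]
 [0.5078 0.0731 0.04  ]
 [0.4898 0.1759 0.04  ]] [0.56145734 0.13679186 0.04      ]
yaw lip 0.18669767124192901 0.06211841833113817
yaw h 0.19837309068868084 0.06094974696405322
axis 0.1877152540558842 0.08331135055726016
deck yaw 0.19442434412075035 0.12771168943765637
scene deck [[0.6095 0.202  0.04  ]
 [0.489  0.1746 0.04  ]
 [0.5025 0.0784 0.04  ]]
0.2243186295058572 0.12361130475447223
[0.55598713 0.14022689 0.04      ]
scene lip [array([0.51052012, 0.16318724, 0.105     ]), array([0.51794846, 0.09645168, 0.105     ])]
```

```bash
python3 -m pendant '0 0.04 0.035 0 -0.01; 0 0.08 0.07 0 -0.02; 0 0.13 0.105 0 -0.04; 0 0.17 0.14 0 -0.04; 0 0.22 0.175 0 -0.04; 0 0.26 0.21 0 -0.04; 0 0.31 0.245 0 -0.04; 0 0.351 0.283 0 -0.04'
python3 -m pendant '0 0 0.06 0 0; 0 0 0.12 0 0; 0 0 0.18 0 0; 0 0 0.24 0 0; 0 0 0.3 0 0; 0 -0.01 0.36 0 0; 0 -0.02 0.42 0 0; 0 -0.03 0.46 0 0'
python3 - <<'E'
from h import *
print(sense())
for n in ["scene","top","wrist"]:
    c=imaging.capture(n); cv2.imwrite(f"pics/{n}1.png",c["pixels"])
E
```

```text
time_s: 1.35
tcp_pos: [0.502, -0.3483, 0.2228]
orientation: [0.995, 0.096, 0.0, 0.0]
wrist_force: [0.6, -0.5, 0.2]
gripper_width: 0.0149
time_s: 2.35
tcp_pos: [0.4695, 0.1136, 0.223]
orientation: [0.995, 0.097, 0.0, 0.0]
wrist_force: [0.2, 0.4, -0.2]
gripper_width: 0.0003
{'time_s': 2.35, 'joint_positions': array([ 0.43461399, -0.01407043, -0.7128997 ,  1.82893521, -0.00929881,
        1.322364  , -1.65170082]), 'joint_vel': array([-3.07838110e-01, -3.50392970e-02, -3.07409409e-01,  2.71902231e-02,
       -1.13500057e-02, -2.62773680e-04, -6.32173947e-01]), 'effort': array([ 1.03503797e+00, -2.37534463e+01,  4.57514115e-01, -3.07693541e+01,
       -1.63092879e-01,  2.66216195e-02,  5.88391945e-01]), 'tcp_pos': array([0.469472  , 0.11364282, 0.22297006]), 'orientation': array([9.95247875e-01, 9.73726498e-02, 4.83190765e-04, 7.77525621e-06]), 'wrist_force': array([ 0.21116918,  0.38592994, -0.20520509]), 'moment': array([-0.0100039 , -0.02617719, -0.00375117]), 'gripper_width': 0.0003200450052261947}
```

View pics/wrist1.png

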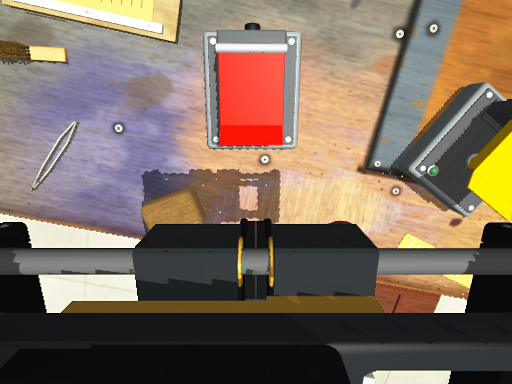

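View pics/scene1.png

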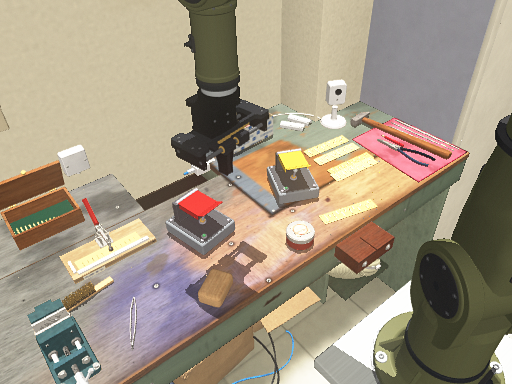

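View pics/wrist0.png

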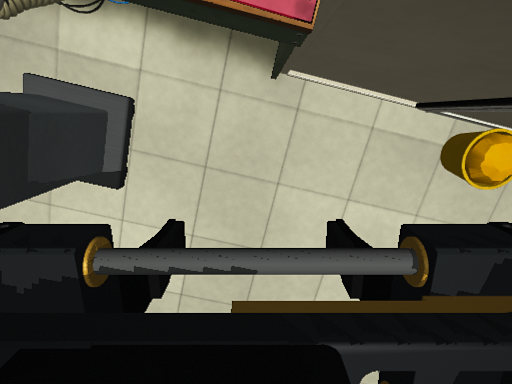

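```bash
python3 - <<'E'
from h import *
c=imaging.capture("wrist");crop(c,"pics/wc.png",180,10,330,260,3)
p=c["pixels"].astype(int);m=((p[...,2]>150)&(p[...,1]<60)&(p[...,0]<60)).astype(np.uint8);m[200:]=0
k=max(cv2.findContours(m,0,2)[0],key=cv2.contourArea);q=cv2.approxPolyDP(k,3,True)[:,0];print(q.tolist())
q=q[np.argsort(q[:,1])];a=[onz(c,*x,.0965) for x in q[:2]];b=[onz(c,*x,.105) for x in q[-2:]]
h=(a[0]+a[1])/2;l=(b[0]+b[1])/2;print(h,l,np.arctan2(*(h-l)[1::-1]),np.linalg.norm(h-l))
s=sense();R=cv2.Rodrigues(np.zeros(3))[0];print(s["tcp_pos"])
for yaw in(.19,.195):
  ex=np.array([np.cos(yaw),np.sin(yaw)]);ey=np.array([-ex[1],ex[0]])
  d=s["tcp_pos"][:2]-l[:2];print("tcp rel lip along/lat",d@ex,d@ey)
E
```

```text
[[213, 54], [216, 144], [278, 144], [277, 126], [230, 124], [230, 117], [221, 107], [222, 95], [218, 88], [215, 95]]
[0.57045979 0.1716882  0.0965    ] [0.51039803 0.12976661 0.105     ] 0.6093654084471979 0.07373659199971219
[0.47024496 0.11068015 0.22281726]
tcp rel lip along/lat -0.043035126015026466 -0.011159711910820349
tcp rel lip along/lat -0.043090386404132375 -0.010944397681200953
```

View pics/wc.png

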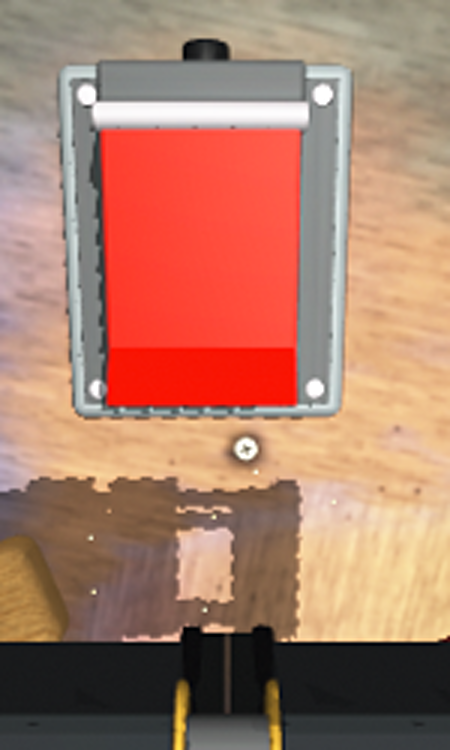

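```bash
python3 -m pendant '0 0.006 0.006 -0.03 0; 0 0.011 0.013 -0.06 0; 0 0.011 0.013 -0.09 0; 0 0.011 0.013 -0.12 0; 0 0.011 0.013 -0.138 0; 0 0.011 0.013 -0.138 0; 0 0.018 0.0144 -0.138 0; 0 0.025 0.0157 -0.138 0'
python3 - <<'E'
from h import *
s=sense();print(s["tcp_pos"],s["wrist_force"])
c=imaging.capture("wrist"); cv2.imwrite("pics/w2.png",c["pixels"])
c=imaging.capture("scene"); crop(c,"pics/s2.png",150,120,270,270,4)
E
```

```text
time_s: 3.55
tcp_pos: [0.497, 0.1262, 0.0859]
orientation: [0.995, 0.096, 0.001, 0.0]
wrist_force: [0.0, -0.5, -0.0]
gripper_width: 0.0007
[0.49701371 0.12618266 0.0858849 ] [ 0.04331666 -0.53628419 -0.00718751]
```

View pics/w2.png

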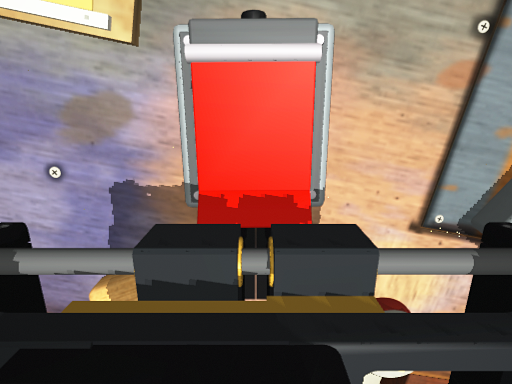

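View pics/s2.png

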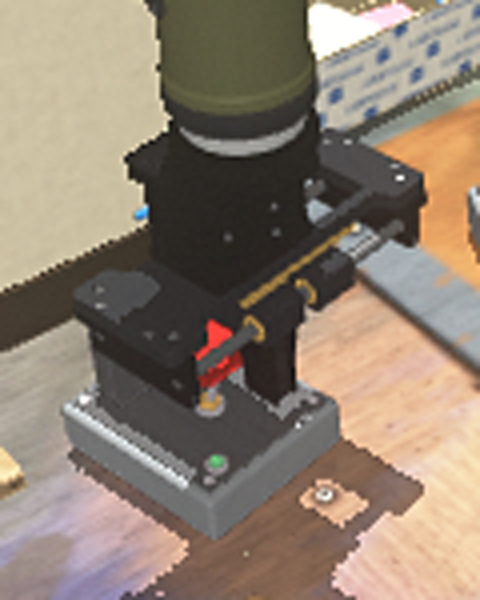

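```bash
python3 -m pendant '0 0.001 0.0002 0 0; 0 0.0015 0.0003 0 0; 0 0.002 0.0004 0 0; 0 0.0025 0.0005 0 0; 0 0.003 0.0006 0 0; 0 0.0035 0.0007 0 0; 0 0.0035 0.0007 0 0; 0 0.0035 0.0007 0 0'
```

```text
time_s: 4.65
tcp_pos: [0.4986, 0.1267, 0.0845]
orientation: [0.995, 0.096, -0.0, 0.0]
wrist_force: [-1.4, -0.6, 0.4]
gripper_width: 0.0005
```

```bash
python3 -m pendant '0 0.001 0.0002 0 0; 0 0.0015 0.0003 0.001 0; 0 0.002 0.0004 0.004 0; 0 0.0025 0.0005 0.008 0; 0 0.003 0.0006 0.011 0; 0 0.004 0.0008 0.015 0; 0 0.005 0.001 0.018 0; 0 0.006 0.0012 0.02 0'
python3 - <<'E'
from h import *
s=sense();print(s["tcp_pos"],s["wrist_force"])
c=imaging.capture("wrist"); cv2.imwrite("pics/w3.png",c["pixels"])
c=imaging.capture("scene"); crop(c,"pics/s3.png",150,120,270,270,4)
E
```

```text
time_s: 5.65
tcp_pos: [0.5035, 0.1277, 0.1045]
orientation: [0.995, 0.096, -0.001, 0.0]
wrist_force: [-6.7, -2.6, 2.0]
gripper_width: 0.0007
[0.50350842 0.12765015 0.10451418] [-6.6647486  -2.57853079  2.03821376]
```

View pics/w3.png

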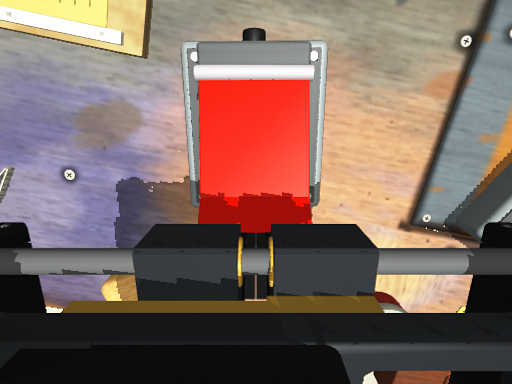

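View pics/s3.png

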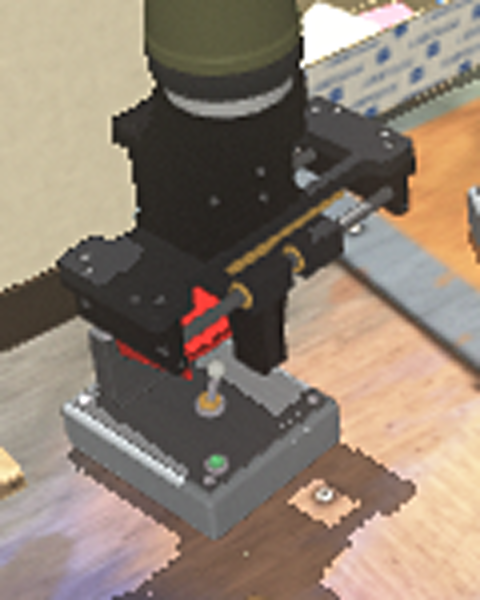

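```bash
python3 -m pendant '0 0.001 0.0002 0.004 0; 0 0.002 0.0004 0.007 0; 0 0.003 0.0006 0.01 0; 0 0.005 0.001 0.0135 0; 0 0.007 0.0014 0.017 0; 0 0.009 0.0018 0.02 0; 0 0.012 0.0024 0.0245 0; 0 0.0155 0.003 0.029 0'
python3 - <<'E'
from h import *
s=sense();print(s["tcp_pos"],s["wrist_force"])
c=imaging.capture("wrist"); cv2.imwrite("pics/w4.png",c["pixels"])
c=imaging.capture("scene"); crop(c,"pics/s4.png",150,120,270,270,4)
E
```

```text
time_s: 6.75
tcp_pos: [0.5214, 0.1313, 0.1343]
orientation: [0.995, 0.096, 0.001, -0.0]
wrist_force: [-0.2, -0.7, 1.4]
gripper_width: -0.0
[0.521424   0.13125826 0.13427947] [-0.21928811 -0.66816414  1.36844057]
```

View pics/w4.png

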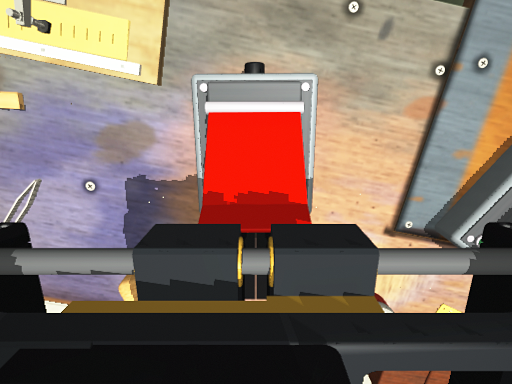

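View pics/s4.png

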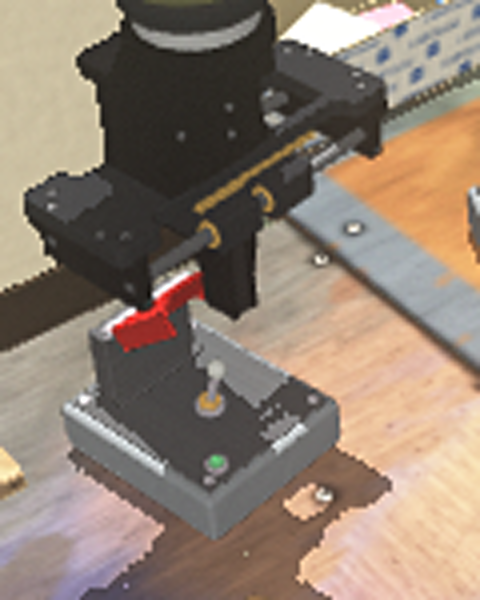

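```bash
python3 -m pendant '0 0.005 0.001 0.005 0; 0 0.01 0.002 0.01 0; 0 0.015 0.003 0.013 0; 0 0.02 0.004 0.015 0; 0 0.026 0.005 0.015 0; 0 0.032 0.0062 0.015 0; 0 0.038 0.0074 0.015 0; 0 0.044 0.0086 0.015 0'
python3 - <<'E'
from h import *
c=imaging.capture("scene"); crop(c,"pics/s5.png",150,120,270,270,4)
E
```

```text
time_s: 7.85
tcp_pos: [0.5647, 0.1396, 0.1484]
orientation: [0.995, 0.096, -0.0, 0.0]
wrist_force: [-0.9, -0.0, 1.2]
gripper_width: 0.0003
```

View pics/s5.png

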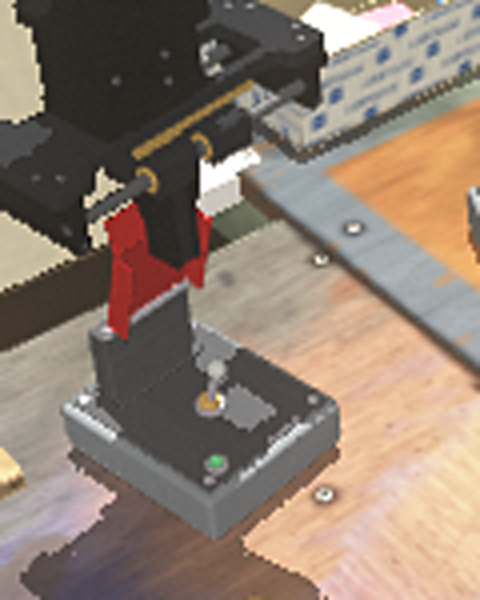

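```bash
python3 -m pendant '0 0.006 0.0012 0 0; 0 0.012 0.0024 0 0; 0 0.018 0.0036 0 0; 0 0.024 0.0048 0 0; 0 0.03 0.006 0 0; 0 0.035 0.007 0 0; 0 0.039 0.0077 0 0; 0 0.039 0.0077 0 0'
python3 - <<'E'
from h import *
c=imaging.capture("scene"); crop(c,"pics/s6.png",150,120,270,270,4)
E
```

```text
time_s: 8.9
tcp_pos: [0.6035, 0.1473, 0.1485]
orientation: [0.995, 0.096, -0.0, -0.0]
wrist_force: [0.7, -0.6, 0.4]
gripper_width: 0.0005
```

View pics/s6.png

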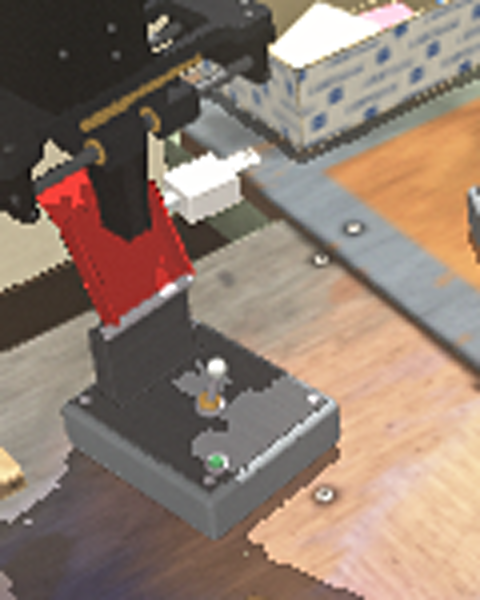

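```bash
python3 -m pendant '0 -0.03 -0.006 0 0; 0 -0.06 -0.012 0 0; 0 -0.094 -0.0185 0 0; 0 -0.094 -0.0185 -0.02 0; 0 -0.094 -0.0185 -0.04 0; 0 -0.094 -0.0185 -0.06 0; 0 -0.094 -0.0185 -0.079 0; 0 -0.094 -0.0185 -0.079 0'
python3 - <<'E'
from h import *
c=imaging.capture("scene"); crop(c,"pics/s7.png",150,120,270,270,4)
c=imaging.capture("wrist"); cv2.imwrite("pics/w7.png",c["pixels"])
E
```

```text
time_s: 9.95
tcp_pos: [0.508, 0.1285, 0.0682]
orientation: [0.995, 0.096, -0.002, 0.0]
wrist_force: [-0.2, 0.0, -0.6]
gripper_width: 0.0003
```

View pics/s7.png

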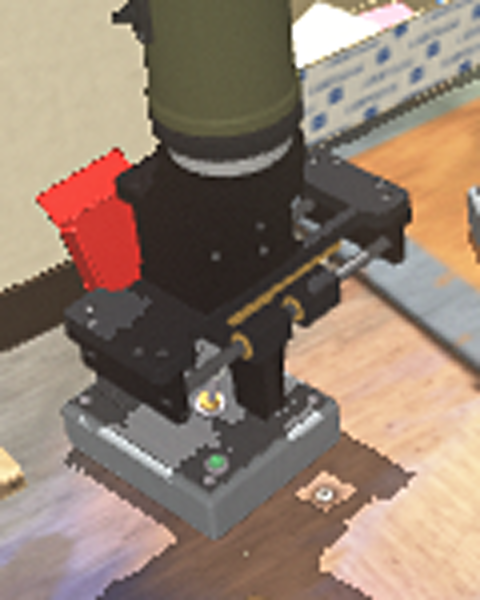

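View pics/w7.png

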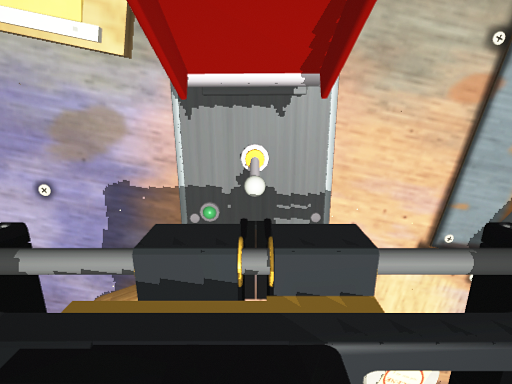

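```bash
python3 -m pendant '0 0.006 0.0012 0 0; 0 0.012 0.0024 0 0; 0 0.018 0.0036 0 0; 0 0.024 0.0048 0 0; 0 0.029 0.0058 0 0; 0 0.034 0.0067 0 0; 0 0.038 0.0075 0 0; 0 0.041 0.0081 0 0'
python3 - <<'E'
from h import *
c=imaging.capture("wrist"); cv2.imwrite("pics/w8.png",c["pixels"])
print(sense()["wrist_force"])
E
```

```text
time_s: 11.05
tcp_pos: [0.55, 0.1368, 0.0692]
orientation: [0.995, 0.096, -0.001, 0.0]
wrist_force: [-2.7, -0.2, -1.0]
gripper_width: 0.0003
[-0.91929775  0.69500535 -0.22325734]
```

View pics/w8.png

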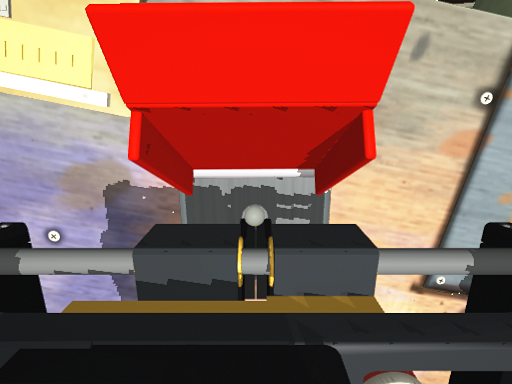

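```bash
python3 -m pendant '0 0.001 0.0002 0 0; 0 0.001 0.0002 0 0; 0 0.002 0.0004 0 0; 0 0.002 0.0004 0 0; 0 0.0025 0.0005 0 0; 0 0.003 0.0006 0 0; 0 0.003 0.0006 0 0; 0 0.003 0.0006 0 0'
python3 - <<'E'
from h import *
c=imaging.capture("wrist")
s=sense();print(s["tcp_pos"],s["wrist_force"])
ex=np.array([.981,.192]);h=np.array([.5958,.1465])-.035*ex
from itertools import product
p=onz(c,255,215,.075);print("ball x box?",(p[:2]-h)@ex)
E
```

```text
time_s: 12.1
tcp_pos: [0.5504, 0.1369, 0.0689]
orientation: [0.995, 0.096, -0.003, 0.001]
wrist_force: [-9.2, -1.2, 2.5]
gripper_width: 0.0003
[0.55042279 0.1369639  0.06893046] [-8.77597016 -0.6271662   3.84262516]
ball x box? 0.003927578056816199
```

```bash
python3 -m pendant '0 -0.01 -0.002 0 0; 0 -0.03 -0.006 0 0; 0 -0.04 -0.0078 0.02 0; 0 -0.04 -0.0078 0.05 0; 0 -0.04 -0.0078 0.09 0; 0 -0.04 -0.0078 0.13 0; 0 -0.04 -0.0078 0.15 0; 0 -0.04 -0.0078 0.15 0'
python3 - <<'E'
from h import *
c=imaging.capture("scene"); crop(c,"pics/s9.png",150,120,270,270,4)
c=imaging.capture("wrist"); cv2.imwrite("pics/w9.png",c["pixels"])
E
```

```text
time_s: 13.15
tcp_pos: [0.5153, 0.13, 0.2219]
orientation: [0.995, 0.096, 0.003, 0.0]
wrist_force: [0.3, -0.8, -0.4]
gripper_width: 0.0004
```

View pics/s9.png

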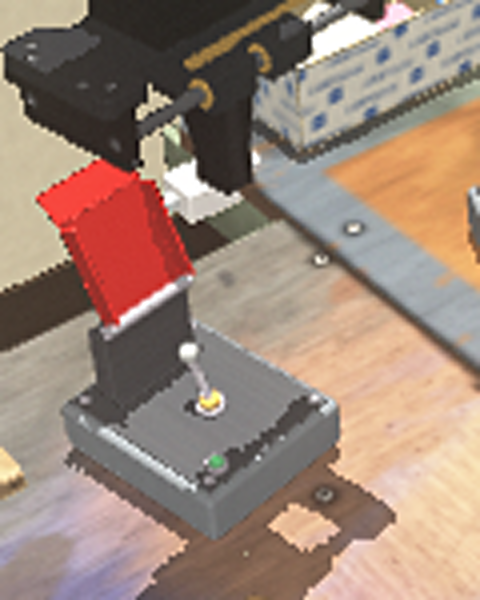

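View pics/w9.png

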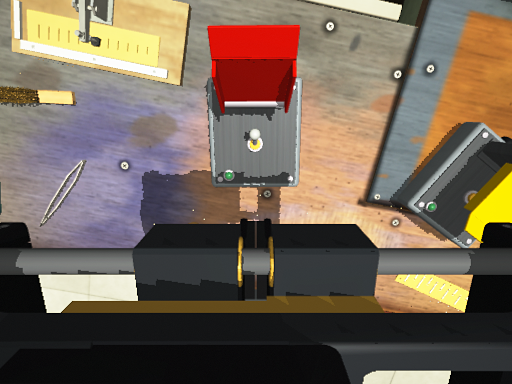

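```bash
python3 -m pendant '0 0.03 0.006 0.01 0; 0 0.07 0.0135 0.01 0; 0 0.11 0.0215 0.01 0; 0 0.15 0.029 0.01 0; 0 0.178 0.035 0.01 0; 0 0.178 0.035 0 0; 0 0.178 0.035 -0.03 0; 0 0.178 0.035 -0.05 0'
python3 - <<'E'
from h import *
c=imaging.capture("scene"); crop(c,"pics/s10.png",130,100,270,270,3)
c=imaging.capture("top"); crop(c,"pics/t10.png",130,60,290,220,4)
E
```

```text
time_s: 14.25
tcp_pos: [0.6895, 0.1642, 0.1667]
orientation: [0.995, 0.096, -0.002, 0.0]
wrist_force: [-1.2, 0.2, -0.0]
gripper_width: 0.0003
```

View pics/s10.png

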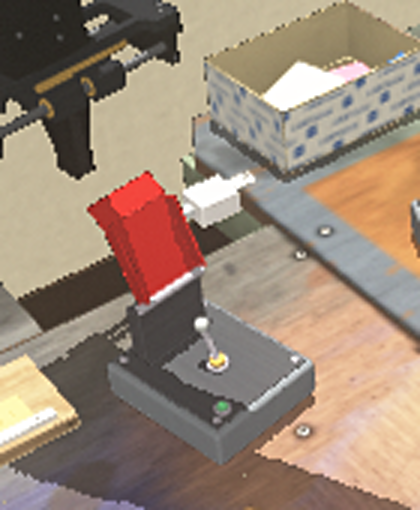

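View pics/t10.png

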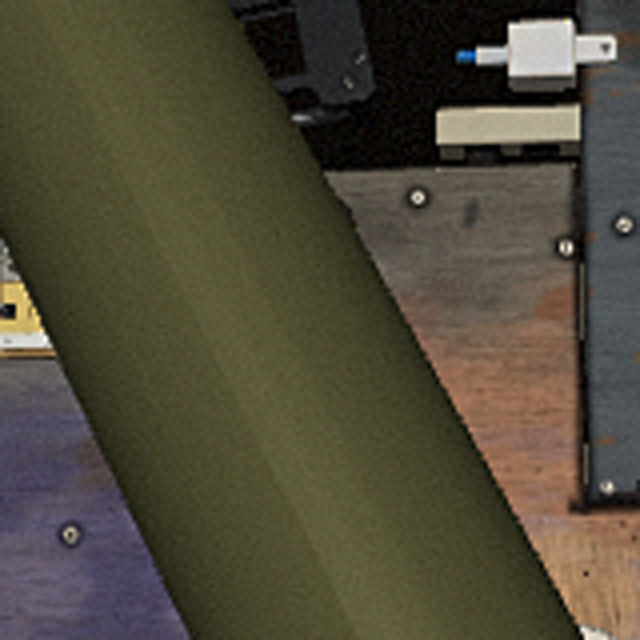

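```bash
python3 -m pendant '0 -0.005 -0.001 -0.02 0; 0 -0.015 -0.003 -0.02 0; 0 -0.025 -0.005 -0.02 0; 0 -0.035 -0.007 -0.02 0; 0 -0.042 -0.0083 -0.02 0; 0 -0.05 -0.0098 -0.02 0; 0 -0.057 -0.0112 -0.02 0; 0 -0.064 -0.0125 -0.02 0'
python3 - <<'E'
from h import *
c=imaging.capture("scene"); crop(c,"pics/s11.png",130,100,270,270,3)
E
```

```text
time_s: 15.35
tcp_pos: [0.6268, 0.1521, 0.1496]
orientation: [0.995, 0.096, -0.0, 0.0]
wrist_force: [-0.3, 0.3, 0.8]
gripper_width: 0.0004
```

View pics/s11.png

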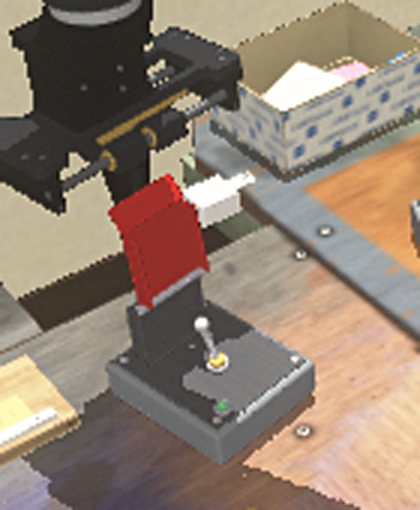

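```bash
python3 -m pendant '0 -0.006 -0.0012 0 0; 0 -0.012 -0.0024 0 0; 0 -0.018 -0.0036 0 0; 0 -0.023 -0.0046 0 0; 0 -0.028 -0.0055 0 0; 0 -0.031 -0.0061 0 0; 0 -0.031 -0.0061 0 0; 0 -0.031 -0.0061 0 0'
python3 - <<'E'
from h import *
c=imaging.capture("scene"); crop(c,"pics/s12.png",130,100,270,270,3)
E
```

```text
time_s: 16.4
tcp_pos: [0.5965, 0.146, 0.1496]
orientation: [0.995, 0.096, 0.0, 0.0]
wrist_force: [0.4, 0.2, -0.3]
gripper_width: 0.0001
```

View pics/s12.png

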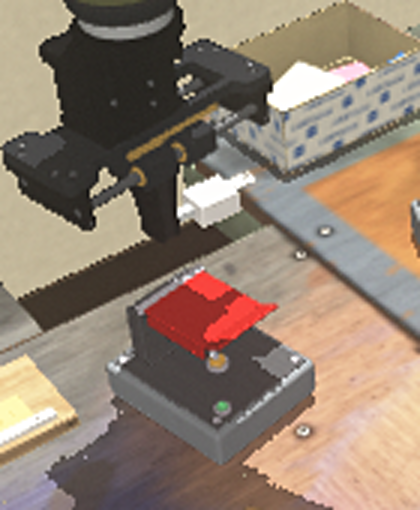

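```bash
python3 -m pendant '0 0 0 0.05 0; 0 0 0 0.09 0; 0 -0.03 -0.05 0.1 0; 0 -0.05 -0.11 0.1 0; 0 -0.07 -0.17 0.1 0; 0 -0.09 -0.23 0.1 0; 0 -0.1 -0.29 0.1 0; 0 -0.1 -0.34 0.1 0'
python3 - <<'E'
from h import *
c=imaging.capture("scene"); cv2.imwrite("pics/s13f.png",c["pixels"]); crop(c,"pics/s13.png",155,175,245,265,6)
c=imaging.capture("top"); cv2.imwrite("pics/t13.png",c["pixels"])
p=c["pixels"].astype(int);m=((p[...,2]>120)&(p[...,1]<60)&(p[...,0]<60)).astype(np.uint8)
for k in cv2.findContours(m,0,2)[0]:
    if cv2.contourArea(k)>200: print(cv2.minAreaRect(k),cv2.approxPolyDP(k,3,True)[:,0].tolist())
E
```

```text
time_s: 17.45
tcp_pos: [0.4953, -0.1969, 0.2501]
orientation: [0.996, 0.095, 0.0, 0.001]
wrist_force: [1.2, -0.4, -0.6]
gripper_width: 0.0004
((203.57693481445312, 161.38462829589844), (35.10478210449219, 26.47567367553711), 78.69007110595703) [[212, 142], [188, 147], [194, 181], [219, 175]]
```

View pics/s13.png

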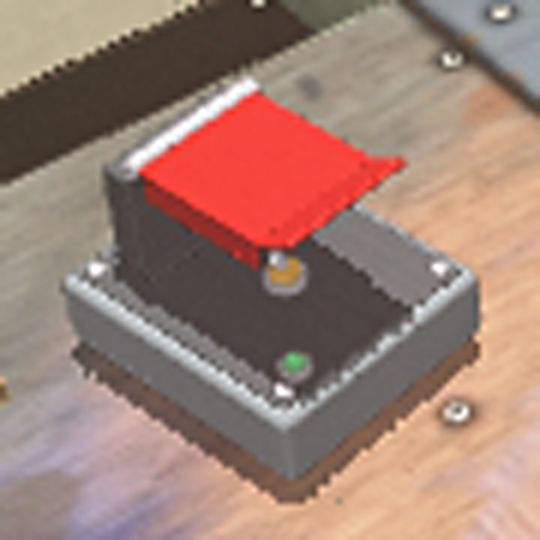

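View pics/s13f.png

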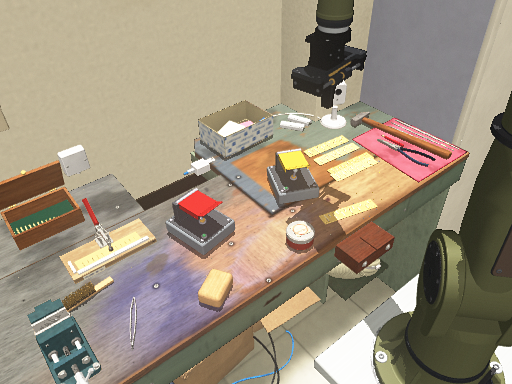

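View pics/t13.png

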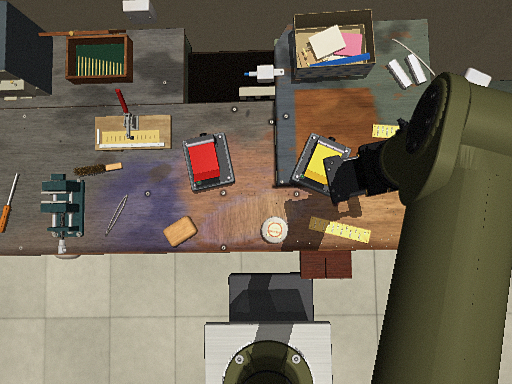

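```bash
python3 -m pendant '0 0 0 0 0; 0 0 0 0 0; 0 0 0 0 0; 0 0 0 0 0; 0 0 0 0 0; 0 0 0 0 0; 0 0 0 0 0; 0 0 0 0 0'; python3 -c "
from workcell import ctrl; print(ctrl.sign_off())"
```

```text
time_s: 18.55
tcp_pos: [0.4963, -0.194, 0.2496]
orientation: [0.995, 0.096, -0.0, 0.0]
wrist_force: [0.3, 0.0, 0.1]
gripper_width: 0.0006
the job is handed in; nothing more can be done
None
```

The red box is switched on and its guard is shut again over the toggle. I handed the job in at about 18.6 s.

With the fingers closed, I lifted the guard by its front lip past upright and it stayed open. I then pushed the toggle towards the hinge until it stopped. The wrist force was about 9 N there, the largest I read. Last, I tipped the guard forward from behind so that it dropped shut, and moved the arm clear.

- **Switch:** With the guard open, the scene and wrist pictures showed the toggle leaning towards the hinge, with the ball at about x = +4 mm of the box (on is +3 mm). After the guard shut, the toggle's tip is hidden, but its stem still leans that way.
- **Red box:** In the top view, the corners of the shut guard are at the same pixels as at the start, so the box did not visibly move.
- **Other things:** The yellow switch, tin, sanding block and reed plate look unchanged by eye. In the last top view the arm covered part of the yellow box, so I judged that one from the scene camera. I did not measure any of these.

None of the checks failed or disagreed beyond a few millimetres of camera error.

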